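# Return the washed pistons to the carrier in cylinder order

## Task

Move the four washed pistons from the wash rack to the blue carrier, keeping their row order: the piston in the bay next to the yellow start flag goes into the pocket next to the carrier's yellow end, the next one into the next pocket, and so on to the last. Set each one down gently (no dropping or ramming), standing upright in its pocket with the crown up, and leave them all released.

Things in the scene. Friction and masses are not known exactly. Their poses are not given: they have to be found in the camera images.
- piston_red: Loose aluminium engine piston standing crown up: an upright cylinder of 50 mm diameter and 48 mm height, about 160 g, dark crown with a round red paint mark on top and dark ring grooves round its upper half. Starts in the red bay. Origin at the centre of its underside, z up; its yaw does not matter.
- piston_blue: Loose aluminium engine piston standing crown up: an upright cylinder of 50 mm diameter and 48 mm height, about 160 g, dark crown with a round blue paint mark on top and dark ring grooves round its upper half. Starts in the blue bay. Origin at the centre of its underside, z up; its yaw does not matter.
- piston_green: Loose aluminium engine piston standing crown up: an upright cylinder of 50 mm diameter and 48 mm height, about 160 g, dark crown with a round green paint mark on top and dark ring grooves round its upper half. Starts in the green bay. Origin at the centre of its underside, z up; its yaw does not matter.
- piston_white: Loose aluminium engine piston standing crown up: an upright cylinder of 50 mm diameter and 48 mm height, about 160 g, dark crown with a round white paint mark on top and dark ring grooves round its upper half. Starts in the white bay. Origin at the centre of its underside, z up; its yaw does not matter.
- bay_red: Fixed square red plastic tray on the wash rack, 72 mm square and 12 mm high, walls 4 mm, inner floor 4 mm above its origin (underside centre, 8 mm above the bench). The red piston starts in it. The four bays stand in one row, 85 mm apart, along their own y axes; their order changes from start to start.
- bay_blue: Fixed square blue plastic tray on the wash rack, 72 mm square and 12 mm high, walls 4 mm, inner floor 4 mm above its origin (underside centre, 8 mm above the bench). The blue piston starts in it. The four bays stand in one row, 85 mm apart, along their own y axes; their order changes from start to start.
- bay_green: Fixed square green plastic tray on the wash rack, 72 mm square and 12 mm high, walls 4 mm, inner floor 4 mm above its origin (underside centre, 8 mm above the bench). The green piston starts in it. The four bays stand in one row, 85 mm apart, along their own y axes; their order changes from start to start.
- bay_white: Fixed square white plastic tray on the wash rack, 72 mm square and 12 mm high, walls 4 mm, inner floor 4 mm above its origin (underside centre, 8 mm above the bench). The white piston starts in it. The four bays stand in one row, 85 mm apart, along their own y axes; their order changes from start to start.
- start_flag: Fixed yellow block with a black stripe, 60 x 22 mm, 34 mm high, at the first end of the row of bays (a plain grey block stands at the other end). Its centre is 62.5 mm from the centre of the first bay, 147.5, 232.5 and 317.5 mm from those of the second, third and fourth. Origin at the centre of its underside, 8 mm above the bench.
- carrier: Fixed blue carrier, 94 (x) by 370 mm (y), with a yellow end block 30 mm high beyond +y. Origin: underside centre of the blue part, on the bench. Four square dark-floored pockets at x = 0, y = +127.5 (first, beside the yellow end), +42.5, -42.5, -127.5 mm (fourth): 68 mm square, floor 12 mm and rim 24 mm above the origin; 9 mm of play round a piston.
Not all that is in view belongs to the job. Leave any brown or turquoise look-alike of the piston_green alone.

How it is judged:
By the outcome, as a careful person would: the job done as asked, in the order asked, and still so for the second after the job is handed in, with the robot touching nothing.
It also fails if it takes over 83 s, if anything falls off the work surface, if the arm or the gripper's body presses on something with over 40 N, if the wrist force passes 120 N, or if a joint passes its speed limit or range.

## Robot

A 7-joint arm with a two-finger parallel gripper is mounted at the origin on the work surface. World frame = base frame: x ahead of the robot, y to its left, z up, the work surface at z = 0. Lengths are in m, angles in rad, forces in N, time in s.
With the tool pointing down it reaches from about 0.4 to 0.75 m from the base axis. Payload 19.5 kg.
Tool frame: the origin (TCP) lies midway between the tips of the shut fingers; the grasp point (between the pads) lies bot.grasp_offset behind it (bot.grasp_offset is the distance from the TCP to the grasp point, in m); z points along the fingers, y is the line along which they close (so a half turn about z gives the same grasp; the last joint's range is limited). The gripper opens to 85 mm and grips with 20 to 120 N. Pads are 22 mm wide; open, the fingers measure 114 mm over their backs; the gripper's body (76 mm by 85 mm) begins 54 mm behind the grasp point. The pads swing forward as they close: fully open they stand 13 mm farther back than shut.
Start: joints at [-1.321, 0.707, -0.028, 1.485, 0.022, 0.951, -0.075], TCP at [0.165, 0.551, 0.231] pointing down, gripper open.
Joint ranges: [-2.71, 2.71], [-0.32, 2.16], [-1.57, 1.52], [0, 2.45], [-1.46, 4.6], [0, 2.02], [-2.83, 2.83]. Speed limits (rad/s): [1.89, 1.89, 2.57, 2.57, 3.01, 3.01, 3.01].

## Interface

Orientations are given as a unit quaternion [w, x, y, z].
In Python, from rig import bot, optics, ticket gives the robot as it stands. The module is installed in compiled form; this text tells all that it offers.
- The arm moves only by the shell command python3 -m inch 'ROWS' [FORCE]. ROWS is text: rows parted by semicolons, each of 7 numbers parted by spaces: the shift along the tool's x, y, z in cm, then the turn, a rotation vector about the tool's x, y, z in degrees, then the opening, from 0 (shut) to 1 (fully open). In form: tx ty tz rx ry rz grip; .... A call has 1 to 8 rows; each row shifts and turns the commanded pose from where the row before left it, along the tool's axes as they then stand; what a row does not reach is not made up. A row lasts 1/8 s, in which the tool goes at most 62.5 mm and 10.7 degrees, less where a joint would pass 70% of its speed; a pose out of reach is approached as far as the arm can. A call is refused whole if a number of a shift passes 6.25 or a number of a turn 10.7, either way. A call with a gripper value outside its range is refused whole. The fingers move at their own pace and stop on an object; FORCE is the grip in N (left out, the last holds). Time passes only in rows, so rows that do not move let the fingers close. It gives the time, the measured TCP pose, the force, the opening and the grip force at its end, in the units of the state.
- bot.sense(): the state, without advancing time (a new reading comes with each control period).
- optics.camera(name): name is "scene" or "top" or "wrist"; returns the picture (480x640x3 uint8, blue, green, red); there is no depth.
- optics.calibration(name): a dict with "fx", "fy", "cx", "cy" (pixels), "world_from_camera" (4x4, takes a point from camera to world coordinates); the wrist camera has in their place "hand_eye" (4x4, takes a point from camera to tool coordinates, whose origin is the TCP and whose axes are the flange's). Camera axes: x right, y down, z forward; pixel columns grow to the right and rows downward; lengths in m; the calibration is good to about 2 mm. A picture is of the moment at which its call begins: read the wrist's pose just before it. calibration takes no time and is no camera call.
- ticket.sign_off(): hands the job in; it is judged then, once.
The state is a dict: "clock": time; "joints": joint angles; "joint_vel": joint speeds; "tau": joint torques, N m; "tcp_pos": TCP position; "ee_rot": TCP orientation; "force": force on the tool from outside, world axes, zero at the start; "moment": the same for the moment, N m; "finger_gap": finger opening in m; "grasp_force": force on a finger pad.
Only numpy, scipy, OpenCV 4.12 (cv2) and the standard library are available. Lean on these libraries where they do the work, as an engineer would, in place of code of your own. Each camera call takes 0.05 s, during which the arm holds its last target. There are 200 camera calls.

## Working session

There is one attempt and no reset: what is moved stays moved. The work goes in short steps, Python scripts to look and compute and a shell command to move; the robot and the scene stay as the last step left them, time stands still between calls to the robot, and variables do not carry over. Pictures are saved under pics/ and viewed, at most 14 in all, crops included, and the job is handed in when it is done.

```bash
mkdir -p pics
python3 - <<'E'
from rig import bot, optics, ticket
import cv2
print(bot.sense(), bot.grasp_offset)
for n in ("scene","top"):
    cv2.imwrite(f"pics/{n}1.png",optics.camera(n)); c=optics.calibration(n); print(n,c)
print(optics.calibration("wrist"))
E
```

```text
{'clock': 0.0, 'joints': array([-1.32069806,  0.70707147, -0.02762948,  1.48496908,  0.02200609,
        0.95087044, -0.07549546]), 'joint_vel': array([-1.96620569e-04,  7.40377764e-04,  3.51449048e-04,  8.90029863e-04,
       -9.91962937e-04, -1.95703854e-04, -2.29491536e-06]), 'tau': array([ 4.68782382e-04, -8.83189201e+01,  1.23465255e+00, -2.36192322e+01,
        1.69024919e-02,  6.02088607e-03, -2.87270359e-05]), 'tcp_pos': array([0.16533929, 0.55046519, 0.23085249]), 'ee_rot': array([-6.02769573e-05,  1.45373574e-01,  9.89376706e-01, -5.04302104e-04]), 'force': array([ 0.01470311,  0.61702754, -0.38250329]), 'moment': array([ 0.02651635, -0.00216777,  0.0142585 ]), 'grasp_force': 0.0, 'finger_gap': 0.08559715334722724} 0.0187
scene {'fx': 482.22687954480165, 'fy': 482.22687954480165, 'cx': 323.6452882710583, 'cy': 238.7058051125266, 'world_from_camera': array([[ 0.39237674,  0.68160932, -0.61761576,  1.1389995 ],
       [ 0.91966519, -0.30241167,  0.2505257 , -0.27727751],
       [-0.01601356, -0.66630017, -0.74551166,  0.67207558],
       [ 0.        ,  0.        ,  0.        
[... 151 characters left out ...]
ay([[-0.00184449, -0.98642319,  0.16421292,  0.47315797],
       [-0.99949028, -0.00341515, -0.03174132, -0.04021114],
       [ 0.03187118, -0.16418776, -0.9859141 ,  0.85531807],
       [ 0.        ,  0.        ,  0.        ,  1.        ]])}
{'fx': 384.94707339228205, 'fy': 384.94707339228205, 'cx': 315.2987219523105, 'cy': 241.66286214063499, 'hand_eye': array([[ 4.91029674e-04, -9.63477211e-01, -2.67789887e-01,
         6.68712174e-02],
       [ 9.99999873e-01,  5.03082800e-04,  2.36035770e-05,
        -6.37068077e-04],
       [ 1.11978978e-04, -2.67789865e-01,  9.63477335e-01,
        -1.43236273e-01],
       [ 0.00000000e+00,  0.00000000e+00,  0.00000000e+00,
         1.00000000e+00]])}
```

View pics/scene1.png

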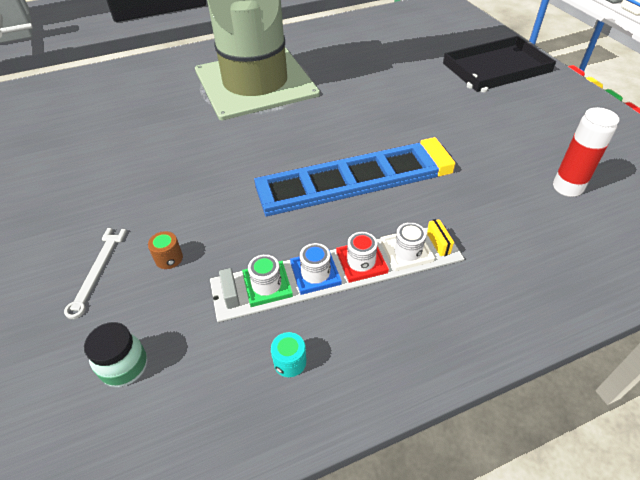

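View pics/top1.png

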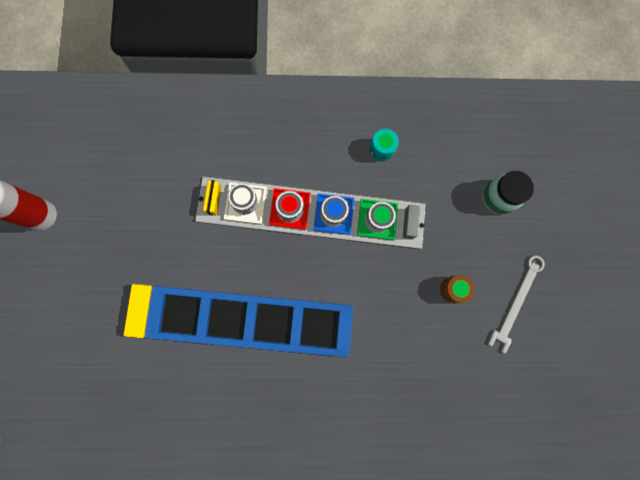

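The scene view shows the rack row from the yellow flag (440,238): white (410,240), red (362,252), blue (315,262), green (264,274). The carrier's yellow end is at (437,157). The brown (165,250) and turquoise (289,353) look-alikes stand loose outside the rack. The green piston to move is the metallic one in the green bay, at top (381,216). I'll confirm this in enlarged crops.

Run:
```python
import cv2
a=cv2.imread("pics/top1.png")[170:370,115:435]; cv2.imwrite("pics/top1c.png",cv2.resize(a,None,fx=2.5,fy=2.5,interpolation=cv2.INTER_CUBIC))
a=cv2.imread("pics/scene1.png")[130:325,205:471]; cv2.imwrite("pics/scene1c.png",cv2.resize(a,None,fx=3,fy=3,interpolation=cv2.INTER_CUBIC))
```

```text
(no output)
```

View pics/top1c.png

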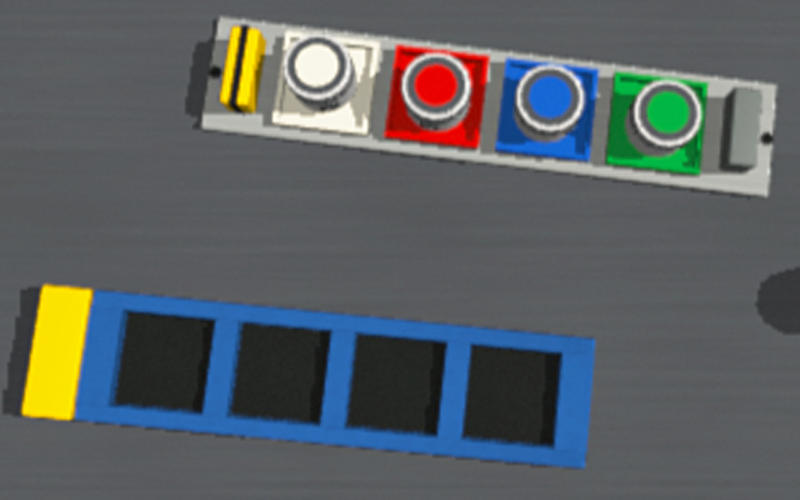

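View pics/scene1c.png

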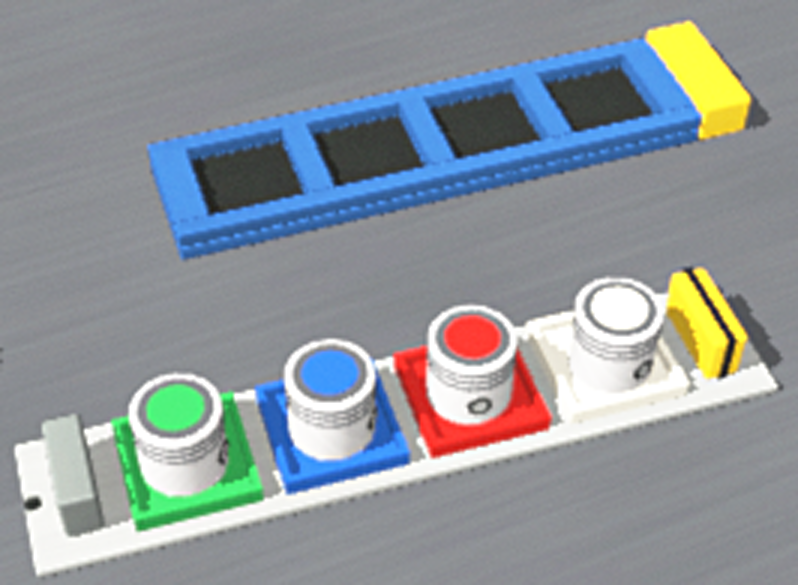

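The crops confirm the order: white, red, blue, green from the flag. Each is a metallic piston in its own bay. Crown centres in the top crop are at (319,65), (436,86), (550,98) and (667,114). The carrier's yellow end is at the left in the top view. Next I'll triangulate.

```bash
cat > h.py <<'E'
import numpy as np, cv2
from rig import bot, optics
from scipy.spatial.transform import Rotation as R
def P(n):
    c=optics.calibration(n); K=np.array([[c['fx'],0,c['cx']],[0,c['fy'],c['cy']],[0,0,1]])
    return K@np.linalg.inv(c['world_from_camera'])[:3]
PT,PS=P('top'),P('scene')
tc=lambda u:(np.array(u)+.5)/2.5-.5+[115,170]
sc=lambda u:(np.array(u)+.5)/3-.5+[205,130]
def tri(a,b):
    X=cv2.triangulatePoints(PT,PS,np.array(a,float).reshape(2,1),np.array(b,float).reshape(2,1))[:,0]; X=X[:3]/X[3]
    q=lambda P,X:(P@np.r_[X,1])[:2]/(P@np.r_[X,1])[2]
    return X,np.linalg.norm(q(PT,X)-a),np.linalg.norm(q(PS,X)-b)
def ray(n,px,z):
    c=optics.calibration(n);T=c['world_from_camera'];d=T[:3,:3]@[(px[0]-c['cx'])/c['fx'],(px[1]-c['cy'])/c['fy'],1]
    return T[:3,3]+d*(z-T[2,3])/d[2]
E
python3 - <<'E'
from h import *
np.set_printoptions(precision=4,suppress=True)
t=dict(w=(319,65),r=(436,86),b=(550,98),g=(667,114),
 p1a=(125,310),p1b=(216,320),p1c=(113,405),p1d=(205,413),p4a=(470,345),p4b=(562,352),p4c=(463,440),p4d=(553,447))
s=dict(w=(619,307),r=(473,337),b=(330,372),g=(177,408),
 p1a=(657,112),p1c=(625,55),p1b=(571,132),p1d=(537,75),p4a=(304,190),p4b=(210,215),p4c=(280,132),p4d=(188,152))
X={}
for k in t:
    X[k],*e=tri(tc(t[k]),sc(s[k])); print(k,X[k],np.round(e,2))
p1=np.mean([X['p1'+i] for i in 'abcd'],0);p4=np.mean([X['p4'+i] for i in 'abcd'],0)
for i in range(4): print('pocket',i+1,p1+(p4-p1)*i/3)
print('len',np.linalg.norm(p4-p1), 'yaw carrier',np.degrees(np.arctan2(*(p1-p4)[:2])))
print('row yaw',np.degrees(np.arctan2(*(X['w']-X['g'])[:2])))
print(R.from_quat(bot.sense()['ee_rot'],scalar_first=True).as_matrix())
# crown refinement at mean z
E
```

```text
w [0.681  0.0693 0.0634] [0.26 0.24]
r [ 0.6663 -0.0156  0.0614] [0.16 0.15]
b [ 0.6577 -0.0987  0.0615] [0.03 0.03]
g [ 0.6465 -0.1841  0.0602] [0.15 0.14]
p1a [0.5052 0.2081 0.0259] [1.1  0.84]
p1b [0.4986 0.1435 0.0251] [0.34 0.27]
p1c [0.4392 0.2173 0.0245] [1.22 0.88]
p1d [0.4329 0.1506 0.0238] [0.63 0.46]
p4a [ 0.4798 -0.0431  0.0264] [1.09 0.88]
p4b [ 0.4753 -0.1086  0.0253] [0.02 0.02]
p4c [ 0.4125 -0.0363  0.0208] [0.06 0.05]
p4d [ 0.4074 -0.1013  0.022 ] [0.21 0.16]
pocket 1 [0.469  0.1799 0.0248]
pocket 2 [0.4606 0.0958 0.0244]
pocket 3 [0.4522 0.0117 0.024 ]
pocket 4 [ 0.4438 -0.0723  0.0236]
len 0.2534515816734441 yaw carrier 5.704938763588169
row yaw 7.746273281283032
[[-0.9577  0.2877 -0.0002]
 [ 0.2877  0.9577 -0.0009]
 [-0.     -0.0009 -1.    ]]
```

```bash
cat >> h.py <<'E'
def need(x,y,z,yaw=-6.7):
    s=bot.sense(); M=R.from_quat(s['ee_rot'],scalar_first=True).as_matrix()
    d=M.T@(np.array([x,y,z])-s['tcp_pos'])*100
    w=np.radians(yaw); T=np.array([[-np.sin(w),np.cos(w),0],[np.cos(w),np.sin(w),0],[0,0,-1]]).T
    print('t',round(s['clock'],2),'shift cm',np.round(d,2),'turn deg',np.round(np.degrees(R.from_matrix(M.T@T).as_rotvec()),2),'f',np.round(s['force'],1),'gap',round(s['finger_gap'],4))
E
python3 -m inch '0 0 0 0 0 10 1;0 0 0 0 0 10 1;0 0 0 0 0 10 1;0 0 0 0 0 10 1;0 0 0 0 0 10 1;0 0 0 0 0 10 1;0 0 0 0 0 10 1;0 0 0 0 0 10 1' 40
python3 -c "
from h import *
need(.681,.0693,.10)"
```

```text
clock: 1.1
tcp_pos: [0.1653, 0.5506, 0.231]
ee_rot: [0.0, 0.749, 0.662, -0.0]
force: [-0.1, -1.1, 0.1]
finger_gap: 0.0852
grasp_force: 0.0
t 1.1 shift cm [-41.43  57.09  13.12] turn deg [-0.01  0.04 -0.35] f [-0.1 -1.1  0.1] gap 0.0852
```

```bash
python3 -m inch '-2.6 3.57 0.8 0 0 0 1;-2.6 3.57 0.8 0 0 0 1;-2.6 3.57 0.8 0 0 0 1;-2.6 3.57 0.8 0 0 0 1;-2.6 3.57 0.8 0 0 0 1;-2.6 3.57 0.8 0 0 0 1;-2.6 3.57 0.8 0 0 0 1;-2.6 3.57 0.8 0 0 0 1' >/dev/null
python3 -m inch '-2.6 3.57 0.8 0 0 0 1;-2.6 3.57 0.8 0 0 0 1;-2.6 3.57 0.8 0 0 0 1;-2.6 3.57 0.8 0 0 0 1;-2.6 3.57 0.8 0 0 0 1;-2.6 3.57 0.8 0 0 0 1;-2.6 3.57 0.8 0 0 0 1;0 0 0 0 0 0 1'
python3 -c "
from h import *
need(.681,.0693,.10)
cv2.imwrite('pics/w1.png',optics.camera('wrist'))"
```

```text
clock: 3.1
tcp_pos: [0.6525, 0.0973, 0.11]
ee_rot: [0.0, 0.749, 0.663, -0.001]
force: [-1.6, 1.1, -0.1]
finger_gap: 0.0854
grasp_force: 0.0
t 3.1 shift cm [-2.44  3.17  1.  ] turn deg [-0.04  0.11 -0.23] f [-1.6  1.1 -0.1] gap 0.0854
```

View pics/w1.png

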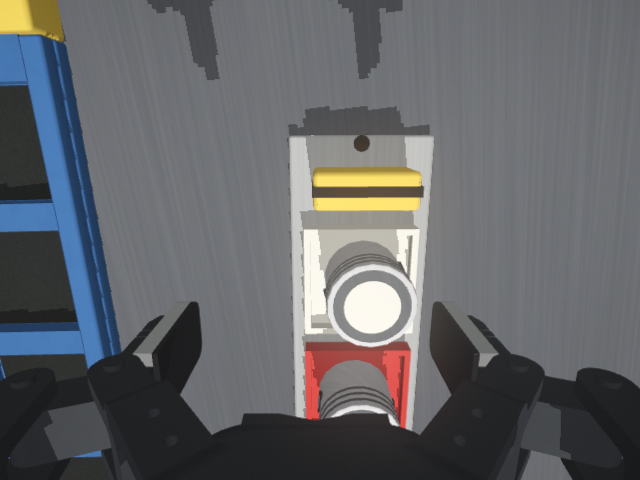

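The wrist view shows the white crown at (372,304), between the fingers' lines, with the flag beyond it at (366,190). I'll check this against the triangulated position.

```bash
cat >> h.py <<'E'
def wray(px,z):
    c=optics.calibration('wrist');s=bot.sense();M=R.from_quat(s['ee_rot'],scalar_first=True).as_matrix();H=c['hand_eye']
    d=M@H[:3,:3]@[(px[0]-c['cx'])/c['fx'],(px[1]-c['cy'])/c['fy'],1];o=s['tcp_pos']+M@H[:3,3]
    return np.round(o+d*(z-o[2])/d[2],4)
E
python3 -c "
from h import *
print(wray((372,304),.0605))"
python3 -m inch '-1.2 1.5 0.3 0 0 0 1;-1.2 1.5 0.3 0 0 0 1;0 0 0 0 0 0 1;0 0 0 0 0 0 1'
python3 -c "
from h import *
need(.681,.0693,.025)"
```

```text
[0.6805 0.0739 0.0605]
clock: 3.65
tcp_pos: [0.678, 0.0747, 0.1054]
ee_rot: [-0.0, 0.747, 0.665, 0.0]
force: [-0.8, -0.9, 1.2]
finger_gap: 0.0854
grasp_force: 0.0
t 3.65 shift cm [-0.5   0.37  8.04] turn deg [-0.03 -0.03  0.04] f [-0.8 -0.9  1.2] gap 0.0854
```

```bash
python3 -m inch '-0.4 0.35 1.5 0 0 0 1;0 0 1.5 0 0 0 1;0 0 1.5 0 0 0 1;0 0 1.5 0 0 0 1;0 0 1 0 0 0 1;0 0 1 0 0 0 1;0 0 0 0 0 0 1;0 0 0 0 0 0 1'
python3 -m inch '0 0 0 0 0 0 0.2;0 0 0 0 0 0 0.2;0 0 0 0 0 0 0.2;0 0 0 0 0 0 0.2' 40
python3 -m inch '0 0 -0.5 0 0 0 0.2;0 0 -0.5 0 0 0 0.2;0 0 0 0 0 0 0.2'
python3 -c "
from h import *
need(.469,.1799,.088)
cv2.imwrite('pics/w2.png',optics.camera('wrist'))"
```

```text
clock: 4.65
tcp_pos: [0.6818, 0.0689, 0.0257]
ee_rot: [0.0, 0.747, 0.664, 0.0]
force: [0.1, -0.0, 0.3]
finger_gap: 0.0854
grasp_force: 0.0
clock: 5.15
tcp_pos: [0.6817, 0.069, 0.0259]
ee_rot: [0.0, 0.747, 0.664, 0.0]
force: [-2.1, -0.2, 7.3]
finger_gap: 0.0488
grasp_force: 41.2
clock: 5.52
tcp_pos: [0.6818, 0.069, 0.0358]
ee_rot: [0.0, 0.747, 0.664, 0.0]
force: [-0.5, 0.5, -2.2]
finger_gap: 0.049
grasp_force: 41.6
t 5.53 shift cm [  8.53 -22.43  -5.24] turn deg [ 0.03 -0.   -0.02] f [-0.5  0.5 -2.2] gap 0.049
```

View pics/w2.png

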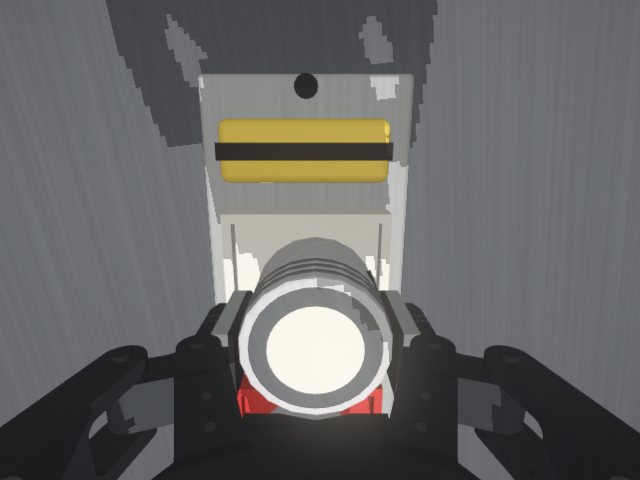

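Piston gripped: the white crown sits at (315,349) between the pads. Now lift and carry it to pocket 1.

```bash
python3 -c "
from h import *
print(wray((315,349),.0705), bot.sense()['tcp_pos'])"
python3 -m inch '0 0 -1.6 0 0 0 0.2;0 0 -2 0 0 0 0.2;0 0 -1.6 0 0 0 0.2;0.55 -1.4 0 0 0 0 0.2;1.1 -2.8 0 0 0 0 0.2;1.1 -2.8 0 0 0 0 0.2;1.1 -2.8 0 0 0 0 0.2;1.1 -2.8 0 0 0 0 0.2'
python3 -m inch '1.1 -2.8 0 0 0 0 0.2;1.1 -2.8 0 0 0 0 0.2;1.1 -2.8 0 0 0 0 0.2;0.5 -1.4 0 0 0 0 0.2;0 0 0 0 0 0 0.2;0 0 0 0 0 0 0.2'
python3 -c "
from h import *
need(.469,.1799,.026)
cv2.imwrite('pics/w3.png',optics.camera('wrist'))"
```

```text
[0.6825 0.0705 0.0705] [0.68164922 0.06897986 0.03547071]
clock: 6.58
tcp_pos: [0.5616, 0.1334, 0.0883]
ee_rot: [0.0, 0.747, 0.664, 0.0]
force: [1.1, 0.5, -1.6]
finger_gap: 0.0493
grasp_force: 41.9
clock: 7.32
tcp_pos: [0.4703, 0.1815, 0.0875]
ee_rot: [0.0, 0.748, 0.664, 0.0]
force: [0.1, -0.6, -2.0]
finger_gap: 0.0492
grasp_force: 41.9
t 7.33 shift cm [-0.18 -0.12  6.15] turn deg [ 0.06  0.   -0.07] f [ 0.1 -0.6 -2. ] gap 0.0492
```

View pics/w3.png

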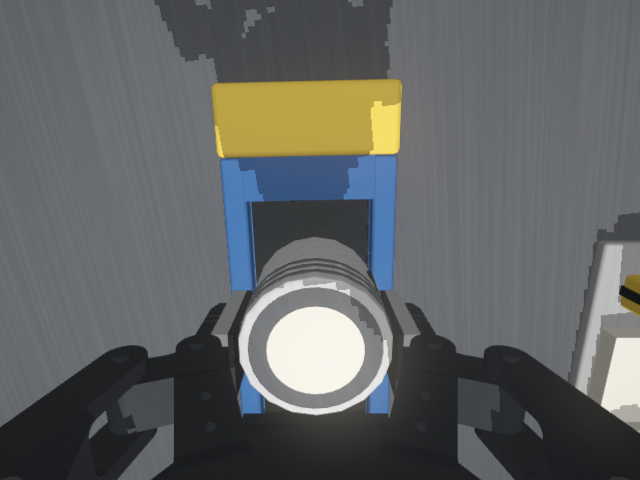

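Pocket 1's far rim edge is at row 199, columns 252 to 369, and the yellow block is beyond it. The piston is over the pocket.

```bash
python3 -c "
from h import *
p=wray((310.5,199),.024);w=np.radians(5.7);print(p-.034*np.array([np.sin(w),np.cos(w),0]))"
```

```text
[0.46912313 0.18106811 0.024     ]
```

```bash
python3 -m inch '-0.2 -0.15 1 0 0 0 0.2;0 0 1.5 0 0 0 0.2;0 0 1.5 0 0 0 0.2;0 0 1 0 0 0 0.2;0 0 0.6 0 0 0 0.2;0 0 0.3 0 0 0 0.2;0 0 0 0 0 0 0.2;0 0 0 0 0 0 0.2'
python3 -m inch '0 0 0.1 0 0 0 0.2;0 0 0 0 0 0 0.2'
```

```text
clock: 8.38
tcp_pos: [0.4677, 0.1803, 0.0286]
ee_rot: [0.0, 0.747, 0.664, 0.0]
force: [0.3, -0.4, -1.7]
finger_gap: 0.0491
grasp_force: 41.9
clock: 8.62
tcp_pos: [0.4676, 0.1803, 0.0273]
ee_rot: [0.0, 0.747, 0.664, 0.0]
force: [-0.5, 0.5, -1.9]
finger_gap: 0.0489
grasp_force: 41.9
```

```bash
python3 -m inch '0 0 0.08 0 0 0 0.2;0 0 0 0 0 0 0.2'
python3 -m inch '0 0 0.08 0 0 0 0.2;0 0 0 0 0 0 0.2'
```

```text
clock: 8.88
tcp_pos: [0.4676, 0.1803, 0.0264]
ee_rot: [0.0, 0.747, 0.664, -0.0]
force: [0.0, -1.0, -0.8]
finger_gap: 0.0489
grasp_force: 41.9
clock: 9.12
tcp_pos: [0.4676, 0.1802, 0.0258]
ee_rot: [0.0, 0.747, 0.664, 0.0]
force: [-0.4, -0.1, 3.7]
finger_gap: 0.0489
grasp_force: 42.3
```

```bash
python3 -m inch '0 0 0 0 0 0 0.65;0 0 0 0 0 0 0.8;0 0 0 0 0 0 1;0 0 0 0 0 0 1;0 0 -1 0 0 0 1;0 0 -2 0 0 0 1;0 0 -2.5 0 0 0 1;0 0 -2.5 0 0 0 1'
python3 -c "
from h import *
cv2.imwrite('pics/t2.png',cv2.resize(optics.camera('top')[170:370,115:435],None,fx=2.5,fy=2.5,interpolation=cv2.INTER_CUBIC))
need(.6665,-.0155,.105)"
```

```text
clock: 10.12
tcp_pos: [0.4676, 0.1802, 0.1071]
ee_rot: [0.0, 0.747, 0.664, 0.0]
force: [0.6, -0.0, 0.0]
finger_gap: 0.0855
grasp_force: 0.0
t 10.18 shift cm [-17.14  21.96   0.51] turn deg [ 0.17 -0.09 -0.03] f [ 2.1 -0.4  4.9] gap 0.085
```

View pics/t2.png

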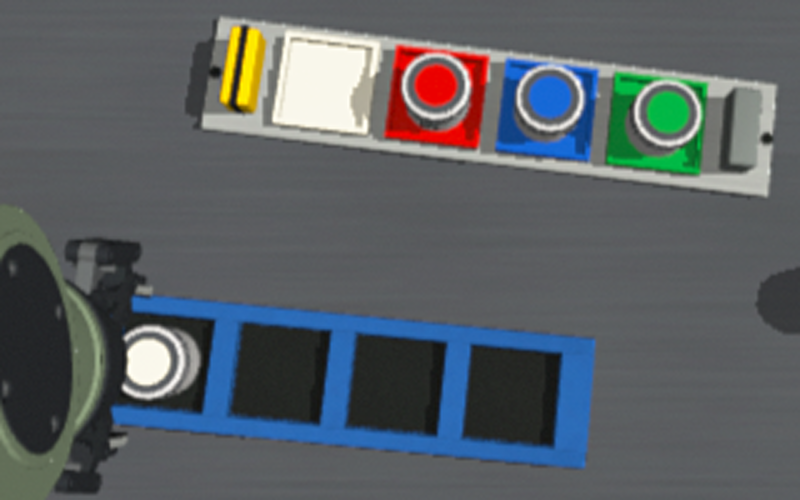

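White stands upright in pocket 1, crown at (149,362), clear of the fingers. Next is red.

```bash
python3 -m inch '-1.1 1.4 0 0 0 0 1;-2.14 2.75 0 0 0 0 1;-2.14 2.75 0 0 0 0 1;-2.14 2.75 0 0 0 0 1;-2.14 2.75 0 0 0 0 1;-2.14 2.75 0 0 0 0 1;-2.14 2.75 0 0 0 0 1;-2.14 2.75 0 0 0 0 1' >/dev/null
python3 -m inch '-1.1 1.35 0 0 0 0 1;0 0 0 0 0 0 1;0 0 0 0 0 0 1'
python3 -c "
from h import *
need(.6665,-.016,.026)"
```

```text
clock: 11.55
tcp_pos: [0.6656, -0.016, 0.1054]
ee_rot: [-0.0, 0.747, 0.664, -0.0]
force: [0.5, 0.2, -0.6]
finger_gap: 0.0857
grasp_force: 0.0
t 11.55 shift cm [0.01 0.1  7.94] turn deg [-0.05 -0.   -0.02] f [ 0.5  0.2 -0.6] gap 0.0857
```

```bash
python3 -m inch '0 0.1 1.5 0 0 0 1;0 0 2 0 0 0 1;0 0 2 0 0 0 1;0 0 1.4 0 0 0 1;0 0 1 0 0 0 1;0 0 0 0 0 0 1;0 0 0 0 0 0 1;0 0 0 0 0 0 0.2'
python3 -m inch '0 0 0 0 0 0 0.2;0 0 0 0 0 0 0.2;0 0 0 0 0 0 0.2;0 0 -0.5 0 0 0 0.2;0 0 -1.5 0 0 0 0.2;0 0 -2 0 0 0 0.2;0 0 -2.2 0 0 0 0.2;0 0 0 0 0 0 0.2' 40
python3 -c "
from h import *
need(.460,.095,.088)"
```

```text
clock: 12.55
tcp_pos: [0.6673, -0.0162, 0.0273]
ee_rot: [0.0, 0.747, 0.664, 0.0]
force: [0.5, -0.3, 0.1]
finger_gap: 0.0699
grasp_force: 0.0
clock: 13.55
tcp_pos: [0.668, -0.0163, 0.0912]
ee_rot: [0.001, 0.747, 0.664, 0.001]
force: [0.5, 0.0, -1.7]
finger_gap: 0.0485
grasp_force: 41.8
t 13.55 shift cm [  8.62 -21.96   0.25] turn deg [ 0.2  -0.02 -0.02] f [ 0.5  0.  -1.7] gap 0.0485
```

```bash
python3 -m inch '0.5 -1.4 0 0 0 0 0.2;1.1 -2.75 0 0 0 0 0.2;1.1 -2.75 0 0 0 0 0.2;1.1 -2.75 0 0 0 0 0.2;1.1 -2.75 0 0 0 0 0.2;1.1 -2.75 0 0 0 0 0.2;1.1 -2.75 0 0 0 0 0.2;1.1 -2.75 0 0 0 0 0.2' >/dev/null
python3 -m inch '0.4 -1.3 0 0 0 0 0.2;0 0 0 0 0 0 0.2;0 0 0 0 0 0 0.2'
python3 -c "
from h import *
need(.460,.095,.028)"
```

```text
clock: 14.92
tcp_pos: [0.4597, 0.0945, 0.0887]
ee_rot: [0.0, 0.747, 0.664, 0.0]
force: [0.2, -0.3, -1.3]
finger_gap: 0.0485
grasp_force: 41.9
t 14.93 shift cm [0.05 0.02 6.07] turn deg [ 0.03  0.01 -0.04] f [ 0.2 -0.3 -1.3] gap 0.0485
```

```bash
python3 -m inch '0 0 1 0 0 0 0.2;0 0 1.5 0 0 0 0.2;0 0 1.5 0 0 0 0.2;0 0 1 0 0 0 0.2;0 0 0.6 0 0 0 0.2;0 0 0.3 0 0 0 0.2;0 0 0 0 0 0 0.2;0 0 0 0 0 0 0.2'
python3 -m inch '0 0 0.08 0 0 0 0.2;0 0 0 0 0 0 0.2'
```

```text
clock: 15.92
tcp_pos: [0.4593, 0.0949, 0.03]
ee_rot: [0.0, 0.747, 0.664, 0.0]
force: [-0.2, 0.5, -1.5]
finger_gap: 0.0487
grasp_force: 41.9
clock: 16.18
tcp_pos: [0.4591, 0.0949, 0.029]
ee_rot: [0.0, 0.747, 0.664, 0.0]
force: [0.4, -0.1, -1.2]
finger_gap: 0.0489
grasp_force: 41.9
```

```bash
python3 -m inch '0 0 0.08 0 0 0 0.2;0 0 0 0 0 0 0.2'
python3 -m inch '0 0 0.06 0 0 0 0.2;0 0 0 0 0 0 0.2'
```

```text
clock: 16.42
tcp_pos: [0.459, 0.0949, 0.028]
ee_rot: [0.0, 0.747, 0.664, -0.0]
force: [-0.4, -0.7, -2.3]
finger_gap: 0.0491
grasp_force: 41.9
clock: 16.68
tcp_pos: [0.4591, 0.0948, 0.0275]
ee_rot: [0.0, 0.747, 0.664, -0.0]
force: [-0.4, -1.0, -2.3]
finger_gap: 0.0487
grasp_force: 41.9
```

```bash
python3 -m inch '0 0 0.06 0 0 0 0.2;0 0 0 0 0 0 0.2'
python3 -m inch '0 0 0.05 0 0 0 0.2;0 0 0 0 0 0 0.2'
```

```text
clock: 16.92
tcp_pos: [0.4591, 0.0948, 0.0272]
ee_rot: [0.0, 0.747, 0.664, 0.0]
force: [-2.2, 0.4, 8.9]
finger_gap: 0.0486
grasp_force: 43.0
clock: 17.18
tcp_pos: [0.4591, 0.0948, 0.0272]
ee_rot: [0.0, 0.747, 0.664, 0.0]
force: [-3.9, -1.0, 23.0]
finger_gap: 0.0486
grasp_force: 44.3
```

```bash
python3 -m inch '0 0 -0.06 0 0 0 0.2;0 0 0 0 0 0 0.65;0 0 0 0 0 0 0.8;0 0 0 0 0 0 1;0 0 -1 0 0 0 1;0 0 -2 0 0 0 1;0 0 -2.5 0 0 0 1;0 0 -2.5 0 0 0 1'
python3 -c "
from h import *
need(.658,-.099,.106)"
```

```text
clock: 18.18
tcp_pos: [0.459, 0.0948, 0.1084]
ee_rot: [0.0, 0.747, 0.664, 0.0]
force: [-0.0, 0.1, 0.2]
finger_gap: 0.0856
grasp_force: 0.0
t 18.18 shift cm [-16.92  22.03   0.24] turn deg [ 0.01 -0.   -0.03] f [-0.   0.1  0.2] gap 0.0856
```

```bash
python3 -m inch '-1 1.4 0.2 0 0 0 1;-2.12 2.75 0 0 0 0 1;-2.12 2.75 0 0 0 0 1;-2.12 2.75 0 0 0 0 1;-2.12 2.75 0 0 0 0 1;-2.12 2.75 0 0 0 0 1;-2.12 2.75 0 0 0 0 1;-2.12 2.75 0 0 0 0 1' >/dev/null
python3 -m inch '-1.1 1.35 0 0 0 0 1;0 0 0 0 0 0 1;0 0 0 0 0 0 1'
python3 -c "
from h import *
need(.658,-.099,.026)
cv2.imwrite('pics/w4.png',optics.camera('wrist'))"
```

```text
clock: 19.55
tcp_pos: [0.6573, -0.0988, 0.1047]
ee_rot: [-0.0, 0.747, 0.664, -0.0]
force: [0.3, 0.7, -0.3]
finger_gap: 0.0853
grasp_force: 0.0
t 19.55 shift cm [-0.01  0.08  7.87] turn deg [-0.05 -0.01 -0.01] f [ 0.3  0.7 -0.3] gap 0.0853
```

View pics/w4.png

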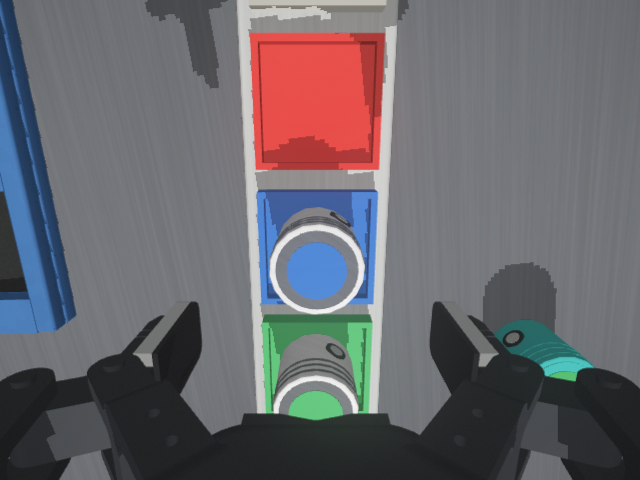

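The blue crown at (317,271) is centred between the fingers. The turquoise look-alike shows at right (545,350), so I'll check the clearance for the blue and green picks.

```bash
python3 -c "
from h import *
X,a,b=tri((386,141),(289,345));print(X,a,b)
print(wray((317,271),.0605))"
```

```text
[ 0.79322725 -0.19660655  0.05123421] 0.9123316344090547 1.0341698202671856
[ 0.6589 -0.0997  0.0605]
```

The turquoise piece stands at x=0.793, so its near edge is about 6 cm clear of the fingers. Now grip blue.

```bash
python3 -m inch '0 0.1 1.5 0 0 0 1;0 0 2 0 0 0 1;0 0 2 0 0 0 1;0 0 1.4 0 0 0 1;0 0 1 0 0 0 1;0 0 0 0 0 0 1;0 0 0 0 0 0 1;0 0 0 0 0 0 0.2'
python3 -m inch '0 0 0 0 0 0 0.2;0 0 0 0 0 0 0.2;0 0 0 0 0 0 0.2' 40
python3 -m inch '0 0 -0.5 0 0 0 0.2;0 0 -1.5 0 0 0 0.2;0 0 -2 0 0 0 0.2;0 0 -2.2 0 0 0 0.2;0 0 0 0 0 0 0.2'
python3 -c "
from h import *
need(.452,.011,.088)"
```

```text
clock: 20.6
tcp_pos: [0.659, -0.0992, 0.0266]
ee_rot: [0.0, 0.747, 0.664, 0.0]
force: [0.1, 0.2, 0.7]
finger_gap: 0.07
grasp_force: 0.0
clock: 20.98
tcp_pos: [0.659, -0.0993, 0.0265]
ee_rot: [0.0, 0.747, 0.664, 0.0]
force: [-1.1, 1.1, 6.3]
finger_gap: 0.0485
grasp_force: 42.1
clock: 21.6
tcp_pos: [0.6597, -0.0994, 0.0905]
ee_rot: [0.001, 0.747, 0.664, 0.001]
force: [0.5, -0.1, -2.5]
finger_gap: 0.0488
grasp_force: 41.6
t 21.6 shift cm [  8.53 -21.92   0.18] turn deg [ 0.2   0.01 -0.02] f [ 0.5 -0.1 -2.5] gap 0.0488
```

```bash
python3 -m inch '0.5 -1.4 0 0 0 0 0.2;1.1 -2.75 0 0 0 0 0.2;1.1 -2.75 0 0 0 0 0.2;1.1 -2.75 0 0 0 0 0.2;1.1 -2.75 0 0 0 0 0.2;1.1 -2.75 0 0 0 0 0.2;1.1 -2.75 0 0 0 0 0.2;1.1 -2.75 0 0 0 0 0.2' >/dev/null
python3 -m inch '0.3 -1.3 0 0 0 0 0.2;0 0 0 0 0 0 0.2;0 0 0 0 0 0 0.2'
python3 -m inch '0 0 1 0 0 0 0.2;0 0 1.5 0 0 0 0.2;0 0 1.5 0 0 0 0.2;0 0 1 0 0 0 0.2;0 0 0.6 0 0 0 0.2;0 0 0.3 0 0 0 0.2;0 0 0 0 0 0 0.2;0 0 0 0 0 0 0.2'
```

```text
clock: 22.98
tcp_pos: [0.4514, 0.0106, 0.088]
ee_rot: [0.0, 0.747, 0.664, 0.0]
force: [0.6, -0.3, -1.2]
finger_gap: 0.0487
grasp_force: 41.9
clock: 23.98
tcp_pos: [0.4508, 0.0109, 0.0293]
ee_rot: [0.0, 0.747, 0.664, 0.0]
force: [-0.1, 0.1, -1.7]
finger_gap: 0.0487
grasp_force: 41.9
```

```bash
python3 -m inch '0 0 0.1 0 0 0 0.2;0 0 0.06 0 0 0 0.2;0 0 0 0 0 0 0.2'
python3 -m inch '0 0 0.05 0 0 0 0.2;0 0 0 0 0 0 0.2'
```

```text
clock: 24.35
tcp_pos: [0.4507, 0.0109, 0.0274]
ee_rot: [0.0, 0.747, 0.664, -0.0]
force: [-0.6, 0.3, -0.8]
finger_gap: 0.0486
grasp_force: 41.9
clock: 24.6
tcp_pos: [0.4507, 0.0109, 0.0269]
ee_rot: [-0.0, 0.747, 0.664, -0.0]
force: [0.8, -0.3, -2.3]
finger_gap: 0.0487
grasp_force: 41.9
```

```bash
python3 -m inch '0 0 0.05 0 0 0 0.2;0 0 0 0 0 0 0.2'
```

```text
clock: 24.85
tcp_pos: [0.4507, 0.0109, 0.0265]
ee_rot: [0.0, 0.747, 0.664, -0.0]
force: [-1.2, 0.7, 1.1]
finger_gap: 0.0489
grasp_force: 42.1
```

Contact, so release and go to green.

```bash
python3 -m inch '0 0 0.01 0 0 0 0.2;0 0 0 0 0 0 0.65;0 0 0 0 0 0 0.8;0 0 0 0 0 0 1;0 0 -1 0 0 0 1;0 0 -2 0 0 0 1;0 0 -2.5 0 0 0 1;0 0 -2.5 0 0 0 1'
python3 -c "
from h import *
need(.647,-.1845,.106)"
python3 -m inch '-1 1.4 0.2 0 0 0 1;-2.12 2.75 0 0 0 0 1;-2.12 2.75 0 0 0 0 1;-2.12 2.75 0 0 0 0 1;-2.12 2.75 0 0 0 0 1;-2.12 2.75 0 0 0 0 1;-2.12 2.75 0 0 0 0 1;-2.12 2.75 0 0 0 0 1' >/dev/null
python3 -m inch '-1.3 1.2 0 0 0 0 1;0 0 0 0 0 0 1;0 0 0 0 0 0 1'
python3 -c "
from h import *
need(.647,-.1845,.026)
cv2.imwrite('pics/w5.png',optics.camera('wrist'))"
```

```text
clock: 25.85
tcp_pos: [0.4506, 0.0108, 0.1077]
ee_rot: [0.0, 0.747, 0.664, 0.0]
force: [-0.4, 0.5, 0.1]
finger_gap: 0.0854
grasp_force: 0.0
t 25.85 shift cm [-17.1   21.79   0.18] turn deg [ 0.01  0.   -0.03] f [-0.4  0.5  0.1] gap 0.0854
clock: 27.22
tcp_pos: [0.6473, -0.1842, 0.1047]
ee_rot: [-0.0, 0.747, 0.665, 0.0]
force: [-0.8, -0.2, -0.0]
finger_gap: 0.0856
grasp_force: 0.0
t 27.23 shift cm [-0.03 -0.03  7.87] turn deg [-0.01 -0.01  0.01] f [-0.8 -0.2 -0. ] gap 0.0856
```

View pics/w5.png

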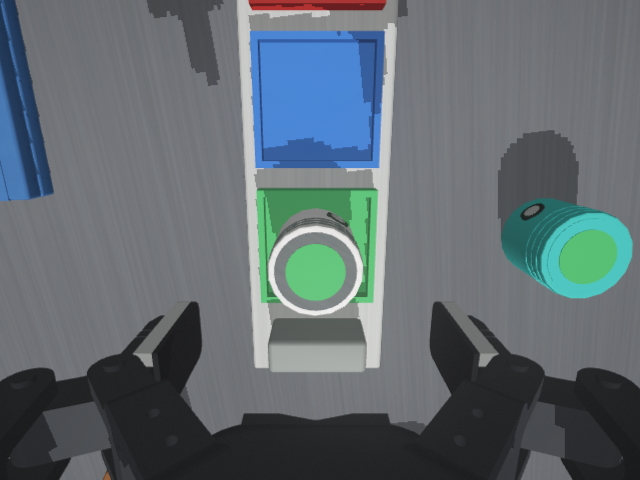

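The metallic green piston in the green bay, at (315,271), is centred. The turquoise one is outside the fingers at right (575,250).

```bash
python3 -m inch '0 0 1.5 0 0 0 1;0 0 2 0 0 0 1;0 0 2 0 0 0 1;0 0 1.4 0 0 0 1;0 0 1 0 0 0 1;0 0 0 0 0 0 1;0 0 0 0 0 0 1;0 0 0 0 0 0 0.2'
python3 -m inch '0 0 0 0 0 0 0.2;0 0 0 0 0 0 0.2;0 0 0 0 0 0 0.2' 40
python3 -m inch '0 0 -0.5 0 0 0 0.2;0 0 -1.5 0 0 0 0.2;0 0 -2 0 0 0 0.2;0 0 -2.2 0 0 0 0.2;0 0 0 0 0 0 0.2'
python3 -c "
from h import *
need(.444,-.073,.088)"
```

```text
clock: 28.28
tcp_pos: [0.6479, -0.185, 0.0259]
ee_rot: [0.0, 0.747, 0.664, 0.0]
force: [0.0, 0.9, -0.1]
finger_gap: 0.0701
grasp_force: 0.0
clock: 28.65
tcp_pos: [0.6478, -0.185, 0.0259]
ee_rot: [0.0, 0.747, 0.664, 0.0]
force: [-2.4, 0.4, 5.3]
finger_gap: 0.0489
grasp_force: 41.8
clock: 29.28
tcp_pos: [0.6486, -0.1852, 0.0899]
ee_rot: [0.001, 0.747, 0.664, 0.001]
force: [0.3, -0.7, -2.2]
finger_gap: 0.0487
grasp_force: 41.7
t 29.27 shift cm [  8.75 -21.63   0.11] turn deg [ 0.2   0.04 -0.02] f [ 0.3 -0.7 -2.2] gap 0.0487
```

Seat height is 0.0259.

```bash
python3 -m inch '0.5 -1.4 0 0 0 0 0.2;1.1 -2.72 0 0 0 0 0.2;1.1 -2.72 0 0 0 0 0.2;1.1 -2.72 0 0 0 0 0.2;1.1 -2.72 0 0 0 0 0.2;1.1 -2.72 0 0 0 0 0.2;1.1 -2.72 0 0 0 0 0.2;1.1 -2.72 0 0 0 0 0.2' >/dev/null
python3 -m inch '0.5 -1.2 0 0 0 0 0.2;0 0 0 0 0 0 0.2;0 0 0 0 0 0 0.2'
python3 -m inch '0 0 1 0 0 0 0.2;0 0 1.5 0 0 0 0.2;0 0 1.5 0 0 0 0.2;0 0 1 0 0 0 0.2;0 0 0.6 0 0 0 0.2;0 0 0.3 0 0 0 0.2;0 0 0 0 0 0 0.2;0 0 0 0 0 0 0.2'
python3 -m inch '0 0 0.1 0 0 0 0.2;0 0 0.06 0 0 0 0.2;0 0 0 0 0 0 0.2'
```

```text
clock: 30.65
tcp_pos: [0.4436, -0.0736, 0.0873]
ee_rot: [0.0, 0.747, 0.664, 0.0]
force: [-0.4, 0.5, -1.8]
finger_gap: 0.0489
grasp_force: 42.0
clock: 31.65
tcp_pos: [0.4431, -0.0732, 0.0286]
ee_rot: [0.0, 0.747, 0.664, 0.0]
force: [0.1, 0.1, -1.7]
finger_gap: 0.0486
grasp_force: 42.0
clock: 32.02
tcp_pos: [0.4429, -0.0732, 0.0267]
ee_rot: [0.0, 0.747, 0.664, -0.0]
force: [-0.3, -0.2, -2.5]
finger_gap: 0.0489
grasp_force: 42.0
```

```bash
python3 -m inch '0 0 0.05 0 0 0 0.2;0 0 0 0 0 0 0.2'
python3 -m inch '0 0 0.04 0 0 0 0.2;0 0 0 0 0 0 0.2'
```

```text
clock: 32.28
tcp_pos: [0.4429, -0.0732, 0.0262]
ee_rot: [0.0, 0.747, 0.664, -0.0]
force: [0.3, 0.4, -2.8]
finger_gap: 0.0489
grasp_force: 42.0
clock: 32.52
tcp_pos: [0.4429, -0.0732, 0.0258]
ee_rot: [0.0, 0.747, 0.664, -0.0]
force: [0.3, -0.1, -0.7]
finger_gap: 0.0483
grasp_force: 42.1
```

```bash
python3 -m inch '0 0 0.03 0 0 0 0.2;0 0 0 0 0 0 0.2'
python3 -m inch '0 0 0 0 0 0 0.65;0 0 0 0 0 0 0.8;0 0 0 0 0 0 1;0 0 -1 0 0 0 1;0 0 -2 0 0 0 1;0 0 -2.5 0 0 0 1;0 0 -2.5 0 0 0 1;0 0 -2.5 0 0 0 1'
python3 -m inch '-2 0 -2 0 0 0 1;-3 0 -2 0 0 0 1;-3 0 -1 0 0 0 1;-3 0 0 0 0 0 1;-3 0 0 0 0 0 1;-2 0 0 0 0 0 1;0 0 0 0 0 0 1;0 0 0 0 0 0 1'
python3 -c "
from h import *
cv2.imwrite('pics/t3.png',cv2.resize(optics.camera('top')[170:370,115:435],None,fx=2.5,fy=2.5,interpolation=cv2.INTER_CUBIC))
cv2.imwrite('pics/s3.png',cv2.resize(optics.camera('scene')[100:325,205:471],None,fx=2.6,fy=2.6,interpolation=cv2.INTER_CUBIC))"
```

```text
clock: 32.78
tcp_pos: [0.4429, -0.0732, 0.0258]
ee_rot: [0.0, 0.747, 0.664, 0.0]
force: [-0.1, -0.3, 8.9]
finger_gap: 0.0485
grasp_force: 43.1
clock: 33.78
tcp_pos: [0.4428, -0.0732, 0.132]
ee_rot: [0.0, 0.747, 0.664, 0.0]
force: [0.2, -0.0, -0.2]
finger_gap: 0.0852
grasp_force: 0.0
clock: 34.78
tcp_pos: [0.4243, -0.2313, 0.1808]
ee_rot: [-0.0, 0.747, 0.665, 0.0]
force: [0.3, 0.7, -0.5]
finger_gap: 0.0857
grasp_force: 0.0
```

View pics/t3.png

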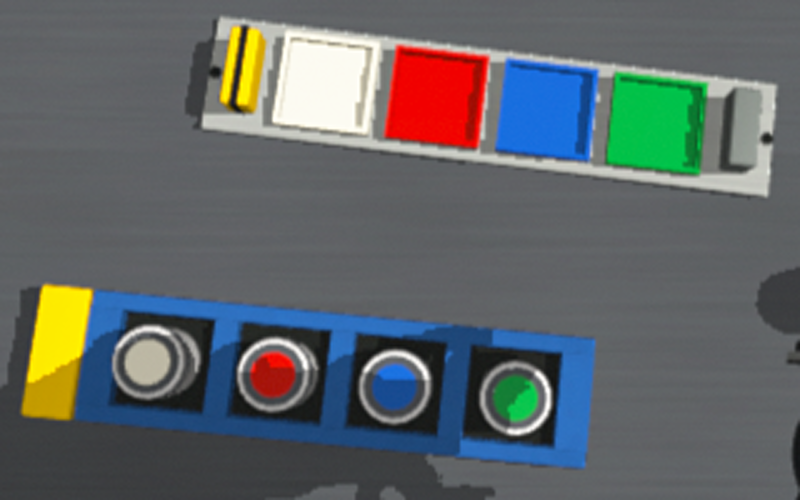

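View pics/s3.png

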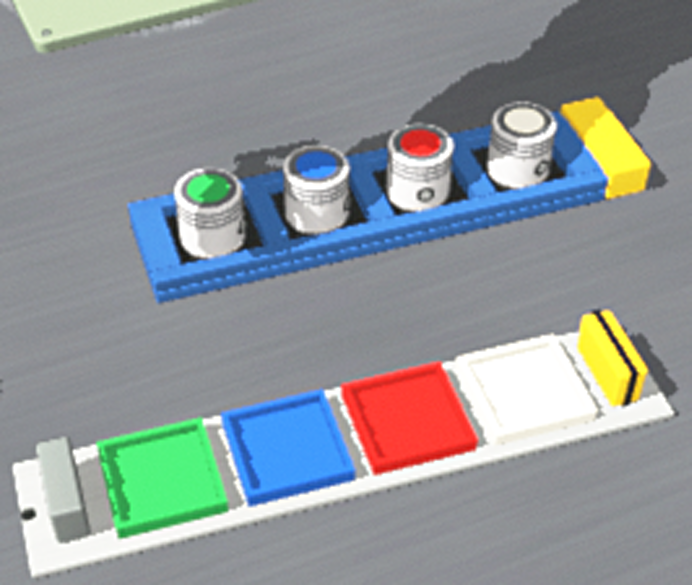

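The four pistons stand upright in the carrier in order from the yellow end: white (149,362), red (274,374), blue (395,386), green (516,398). All four bays are empty and the robot is clear.

```bash
python3 -c "
from rig import ticket
print(ticket.sign_off())"
```

```text
the job is handed in; nothing more can be done
None
```

All four pistons (white, red, blue, green from the yellow end) stand upright and released in their carrier pockets, in row order; the job was handed in at about 35 s of the 83 s allowed, and no verdict came back.

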